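# Seat a rib blank in the shaping jig and snap the hold-down clamp over it

## Task

The wooden rib blank lies loose in the shaping jig: slide it along the bed until its far end is fully home and square against the stop block while the clamp is still open, then push the clamp's lever over centre so that it snaps shut and its pad holds the blank down there. Push gently, without ramming the blank into the stop or forcing the clamp, and leave the mallet, the cup and the calipers where they are.

Things in the scene. Friction and masses are not known exactly. Their poses are not given: they have to be found in the camera images.
- jig: Shaping jig fixed to the table: brown wooden base 240 x 240 x 12 mm. Origin on the table, midway between its low side rails; x along the bed from the open end to the stop block, y across (clamp on the -y side), z up. Base covers x -120 to 120, y -150 to 90 mm. The bed is its top (z = 12 mm) between the rails, which are 76 mm apart inside, 4 mm high, 8 mm wide.
- stop: Stop block that the blank must touch: dark wood, 22 mm along the bed, 74 across, 22 high, screwed to the bed at a place that differs from run to run. Origin: the middle of the lower edge of its near face, on the bed; axes parallel to the jig's. The blank is home when blank_mid is 60 mm short of this along x.
- blank_mid (a point): Centre (half-way up) of the rib blank: a loose flat pale board 120 x 60 x 14 mm (x its length, z up), about 100 g, with a 10 mm hanging hole 44 mm to -x of the centre. It lies on the bed, 20 to 30 mm short of the stop, up to 5 degrees askew. It can be pushed on its near end, or held across its 60 mm width near that end; pushed askew it catches on one far corner and jams.
- clamp_pivot (a point): Pivot of the clamp, 48 mm above the table, fixed at x = 35, y = -78 mm in the jig; the axis is parallel to the jig's x. One rigid steel lever between two cheeks (31 mm wide over both, top 56 mm above the table): an arm towards the bed, 68 mm long, with a 16 mm rubber pad under its end, and a hand grip on the other side. Open, the arm is raised 46 degrees, its top 110 mm above the table.
- lever_grip (a point): On the centre line of the clamp's rubber hand grip (18 mm thick, its end 94 mm from the pivot), 62 mm from the pivot. Open: the grip points up, leaning 36 degrees to the jig's -y; this point is 36 mm to -y of the pivot and 98 mm above the table. Shut: it leans 10 degrees to +y, its end 141 mm above the table. Pushing the grip to +y from its -y side, at about this height, shuts the clamp.
- clamp (a joint): Angle of the clamp lever, rad: 0 open, about 0.8 with its pad on the blank, 0.88 with nothing under the pad. A spring drives it away from dead centre (0.40) to either side with 0.24 N m at 0 and at 0.8: a fingertip push of about 4 to 10 N moves it, and past dead centre it snaps shut by itself and presses the pad on the blank with about 4 N.
- mallet: Wooden mallet lying beyond the jig, 150 x 93 x 35 mm; origin under its centre. Bystander.
- cup: Small open clay cup, 65 mm wide, 47 mm high; origin under its centre. Bystander.
- caliper: Pair of bow calipers lying flat, 76 x 125 x 8 mm; origin under its centre. Bystander.
Not all that is in view belongs to the job. Leave any purple look-alike of the part that bears blank_mid alone.

How it is judged:
By the outcome, as a careful person would: the job done as asked, in the order asked, and still so for the second after the job is handed in, with the robot touching nothing.
It also fails if it takes over 58 s, if anything falls off the work surface, if the arm or the gripper's body presses on something with over 40 N, if the wrist force passes 120 N, or if a joint passes its speed limit or range.

## Robot

A 6-joint arm with a two-finger parallel gripper is mounted at the origin on a cart in front of the work surface, level with it; the furniture and walls round the work are solid. World frame = base frame: x ahead of the robot, y to its left, z up, the work surface at z = 0. Lengths are in m, angles in rad, forces in N, time in s.
With the tool pointing down it reaches from about 0.375 to 0.975 m from the base axis. Payload 3.8 kg.
Tool frame: the origin (TCP) lies midway between the tips of the shut fingers; the grasp point (between the pads) lies 19 mm behind it; x points along the fingers, y is the direction in which the jaws open and shut, and the axes are right-handed (so a half turn about x gives the same grasp; the last joint's range is limited). The gripper opens to 88 mm and grips with 3 to 60 N. Pads are 18 mm wide; open, the fingers measure 123 mm over their backs; the gripper's body (75 mm by 187 mm) begins 45 mm behind the grasp point.
Start: joints at [-1.14, 0.264, 1.604, -0, 1.274, -0.037], TCP at [0.304, -0.602, 0.218] pointing down, gripper open.
Joint ranges: [-2.63, 2.63], [-0.94, 2.18], [0.31, 2.57], [-1.31, 4.45], [0, 2.66], [-2.55, 2.55]. Speed limits (rad/s): [2.57, 2.57, 3.14, 3.14, 3.14, 3.14].

## Interface

Orientations are given as a rotation vector (axis times angle).
In Python, from cell import manip, inverse_kinematics, cams, order gives the robot as it stands. Calls block until the motion is done:
- manip.move_pose(position, orientation): joint-space move of the TCP to a pose.
- manip.move_linear(position, rate=0.15, rot=None): straight line of the TCP; rot=None keeps the orientation; rate is the mean speed in m/s.
- manip.set_joints(angles): joint-space move.
- manip.set_gripper(opening, force=None): finger opening in m; force is the grip in N (None keeps the last); returns when the fingers have stopped.
- manip.dwell(seconds).
- inverse_kinematics(position, orientation): joint angles nearest the present ones, or None.
- manip.state(): the state.
- cams.capture(name): name is "scene" or "top" or "wrist"; returns a dict with "image" (400x640x3 uint8, blue, green, red), "z_map" (400x640 float32, m along the optical axis (not along the pixel's ray), 0 where there is no reading), "intrinsics" (3x3 intrinsics, pixels), "position" and "orientation" of the camera in the world; the wrist camera has in their place "T_tool_cam" (4x4, takes a point from camera to tool coordinates, whose origin is the TCP and whose axes are the tool frame's). Camera axes: x right, y down, z forward; pixel columns grow to the right and rows downward; lengths in m; the calibration is good to about 2 mm. A picture is of the moment at which its call begins: read the wrist's pose just before it.
A pose or a line that the arm cannot do raises manip.IKError and nothing moves.
- order.close_job(): hands the job in, once; it reports no verdict.
The state is a dict: "clock": time; "joint_pos": joint angles; "joint_velocities": joint speeds; "tau": joint torques, N m; "tool_pos": TCP position; "tcp_rot": TCP orientation; "contact_force": force on the tool from outside, world axes, zero at the start; "moment": the same for the moment, N m; "gripper_width": finger opening in m.
Only numpy, scipy, OpenCV 4.12 (cv2) and the standard library are available. Lean on these libraries where they do the work, as an engineer would, in place of code of your own. Each camera call takes 0.05 s, during which the arm holds its last target.

## Working session

There is one attempt and no reset: what is moved stays moved. The work goes in short steps, each a Python script; the robot and the scene stay as the last script left them, time stands still between calls to the robot, and variables do not carry over. Pictures are saved under pics/ and viewed, and the job is handed in when it is done.

```bash
ls; mkdir -p pics
cat > h.py <<'E'
import numpy as np,cv2
from scipy.spatial.transform import Rotation as R
from cell import manip, inverse_kinematics, cams, order
def cap(n):
    s=manip.state(); c=cams.capture(n)
    if 'T_tool_cam' in c:
        T=np.eye(4);T[:3,:3]=R.from_rotvec(s['tool_pos']*0+np.array(s['tcp_rot'])).as_matrix();T[:3,3]=s['tool_pos'];c['T']=T@c['T_tool_cam']
    else:
        o=np.array(c['orientation'],float);T=np.eye(4)
        T[:3,:3]=o if o.shape==(3,3) else R.from_rotvec(o).as_matrix();T[:3,3]=c['position'];c['T']=T
    return c
def ray(c,u,v):
    K=c['intrinsics'];d=c['T'][:3,:3]@np.array([(u-K[0,2])/K[0,0],(v-K[1,2])/K[1,1],1]);return c['T'][:3,3],d
def onz(c,u,v,z):
    o,d=ray(c,u,v);return o+d*(z-o[2])/d[2]
def dep(c,u,v):
    o,d=ray(c,u,v);return o+d*c['z_map'][int(round(v)),int(round(u))]
def proj(c,p):
    q=np.linalg.inv(c['T'])@np.append(p,1);k=c['intrinsics']@q[:3];return k[:2]/k[2]
E
python3 - <<'E'
from h import *
for n in('scene','top','wrist'):
    c=cap(n);cv2.imwrite(f'pics/{n}0.png',c['image']);print(n,np.shape(c.get('orientation')),c['T'].round(3).tolist(),c['intrinsics'].tolist())
    np.save(f'pics/{n}0.npy',{k:c[k] for k in('image','z_map','intrinsics','T')},allow_pickle=True)
print(manip.state())
E
```

```text
pics
scene (3,) [[0.628, -0.449, 0.636, -0.082], [-0.778, -0.344, 0.525, -0.867], [-0.017, -0.825, -0.565, 0.641], [0.0, 0.0, 0.0, 1.0]] [[445.8921554243454, 0.0, 313.3541071915174], [0.0, 445.8921554243454, 210.27978558519956], [0.0, 0.0, 1.0]]
top (3,) [[-0.023, -0.997, 0.069, 0.486], [-0.999, 0.024, 0.027, -0.347], [-0.028, -0.068, -0.997, 0.993], [0.0, 0.0, 0.0, 1.0]] [[400.44063344173475, 0.0, 316.390611215708], [0.0, 400.44063344173475, 191.2621736814741], [0.0, 0.0, 1.0]]
wrist () [[0.451, -0.854, -0.26, 0.371], [-0.893, -0.432, -0.13, -0.569], [-0.001, 0.291, -0.957, 0.383], [0.0, 0.0, 0.0, 1.0]] [[287.6278738140484, 0.0, 321.65420200850554], [0.0, 287.6278738140484, 206.59313409311252], [0.0, 0.0, 1.0]]
{'clock': 0.15, 'joint_pos': array([-1.13990572e+00,  2.64569669e-01,  1.60504607e+00, -4.48928936e-05,
        1.27371391e+00, -3.68807166e-02]), 'joint_velocities': array([ 0.00084283, -0.00193896, -0.00424247, -0.00158107, -0.00079562,
        0.00182646]), 'tau': array([ 8.70681979e-04, -5.02847385e+01, -3.57468545e+01,  7.30238389e-02,
        2.50311638e-02, -9.66266316e-05]), 'tool_pos': array([ 0.30410708, -0.60195679,  0.21668877]), 'tcp_rot': array([ 1.96125545,  0.46907534, -1.96202592]), 'contact_force': array([-0.50202809,  0.51345151,  0.32245474]), 'moment': array([-0.0004278 , -0.01493917, -0.074552  ]), 'gripper_width': 0.08811503724518814}
```

View pics/scene0.png

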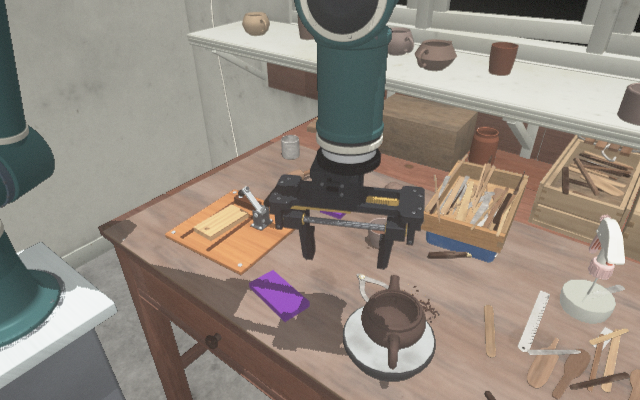

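View pics/top0.png

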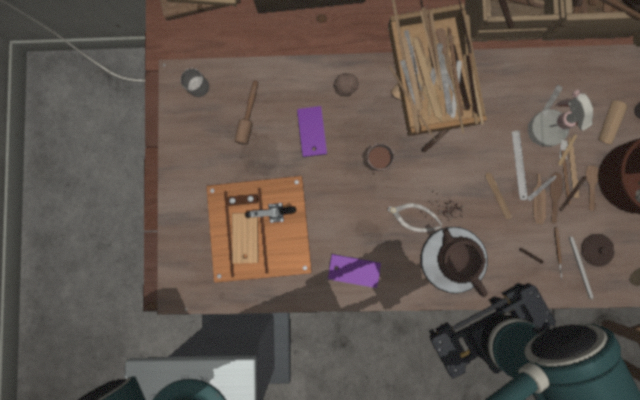

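View pics/wrist0.png

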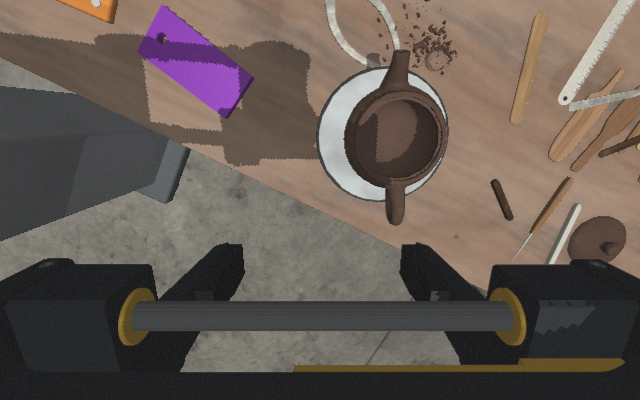

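The top view shows the jig at about (260,230), with the pale blank at (244,238), the stop at (242,200) and the clamp at (268,212). There are purple look-alikes at (312,132) and (355,270). The pale wooden board between the rails is the blank, since it lies in the jig and the purple ones don't. I'll enlarge it to confirm.

Run:
```python
from h import *
c=np.load('pics/top0.npy',allow_pickle=True).item()
im=c['image'][165:295,195:325];cv2.imwrite('pics/topcrop.png',cv2.resize(im,None,fx=4.6,fy=4.6,interpolation=cv2.INTER_CUBIC))
for n,u,v,z in [('base',208,185,.012),('base',302,178,.012),('base',311,275,.012),('base',215,281,.012),('blanknear',245,263,.026)]:
    print(n,onz(c,u,v,z).round(4),dep(c,u,v).round(4))
```

```text
base [ 0.5756 -0.0521  0.012 ] [ 0.5765 -0.0491  0.0017]
base [ 0.5871 -0.2858  0.012 ] [ 0.5873 -0.2857  0.0103]
base [ 0.3504 -0.3029  0.012 ] [ 0.3486 -0.3023 -0.0006]
base [ 0.3403 -0.0684  0.012 ] [ 0.3403 -0.0684  0.0119]
blanknear [ 0.3838 -0.1453  0.026 ] [ 0.3825 -0.1427  0.0135]
```

View pics/topcrop.png

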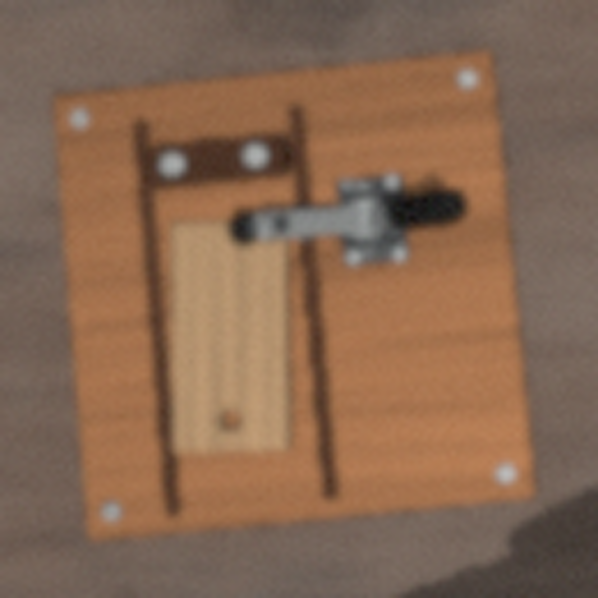

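The crop confirms that the pale board with the hanging hole, between the rails, is the blank. The purple boards lie outside the jig. Next I'll take two wrist views above the jig.

```bash
cat >> h.py <<'E'
def rot(yaw,tilt=0):
    # tool x down, y = jig y (yaw), z = jig x ; 
    c,s=np.cos(yaw),np.sin(yaw)
    M=np.array([[0,-s,c],[0,c,s],[-1,0,0]],float)
    return R.from_matrix(M).as_rotvec()
E
python3 - <<'E'
from h import *
c=cams.capture('wrist');print(c['T_tool_cam'].round(3))
y=np.deg2rad(4)
for i,p in enumerate([(0.40,-0.17,0.22),(0.42,-0.24,0.25)]):
    q=inverse_kinematics(p,rot(y));print(q)
    if q is None: continue
    manip.move_pose(p,rot(y));manip.dwell(.3)
    c=cap('wrist');cv2.imwrite(f'pics/w{i+1}.png',c['image']);np.save(f'pics/w{i+1}.npy',{k:c[k] for k in('image','z_map','intrinsics','T')},allow_pickle=True)
    print(manip.state()['clock'],manip.state()['contact_force'])
E
```

```text
[[-0.001 -0.291  0.957 -0.166]
 [ 1.    -0.     0.001  0.001]
 [-0.     0.957  0.291 -0.075]
 [ 0.     0.     0.     1.   ]]
[-0.45919263 -0.20792428  2.08397432  0.          1.26554261 -2.09980213]
2.3417 [-0.14418983  0.87125192  0.38226774]
[-0.57064329 -0.12386875  1.9577591   0.          1.3077023  -2.21125278]
3.1 [-0.12096091 -0.14852464 -0.15328529]
```

View pics/w1.png

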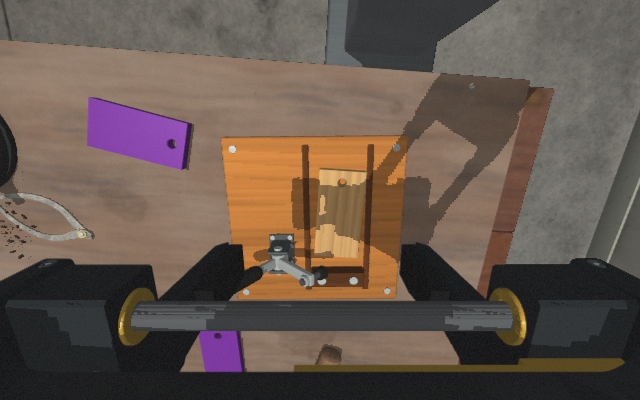

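View pics/w2.png

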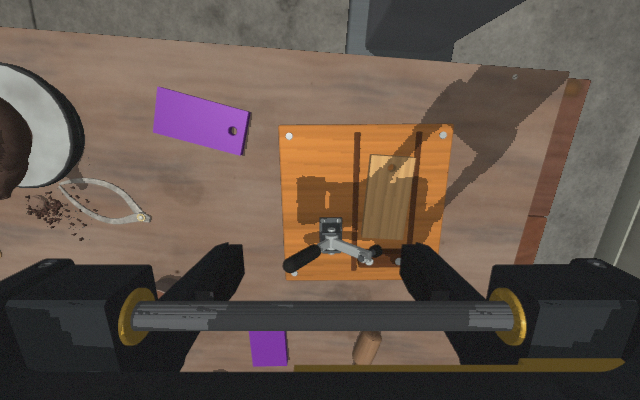

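Wrist view 1 shows the base at about (222..405, 137..298), the blank at (318..368, 168..258), the clamp at (282,248) and the stop at (340,278). I'll enlarge both views.

Run:
```python
from h import *
for n,(x0,y0) in (('w1',(215,130)),('w2',(275,118))):
    c=np.load(f'pics/{n}.npy',allow_pickle=True).item()
    im=c['image'][y0:y0+148,x0:x0+198];im=cv2.resize(im,None,fx=4,fy=4,interpolation=cv2.INTER_CUBIC)
    for k in range(0,198,20): cv2.putText(im,str(x0+k),(k*4,10),0,.35,(255,255,255));cv2.line(im,(k*4,12),(k*4,20),(255,255,255))
    for k in range(0,148,20): cv2.putText(im,str(y0+k),(0,k*4+4),0,.35,(255,255,255));cv2.line(im,(25,k*4),(32,k*4),(255,255,255))
    cv2.imwrite(f'pics/{n}c.png',im)
```

```text
(no output)
```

View pics/w1c.png

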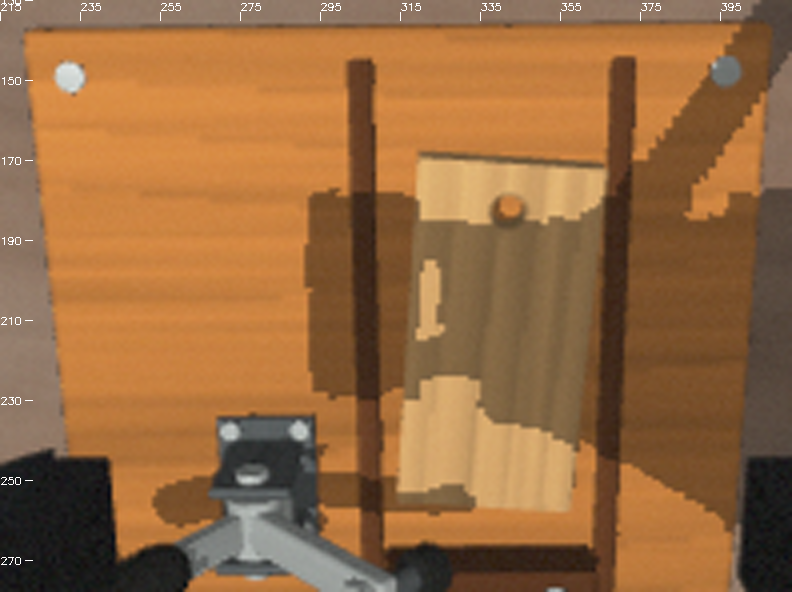

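View pics/w2c.png

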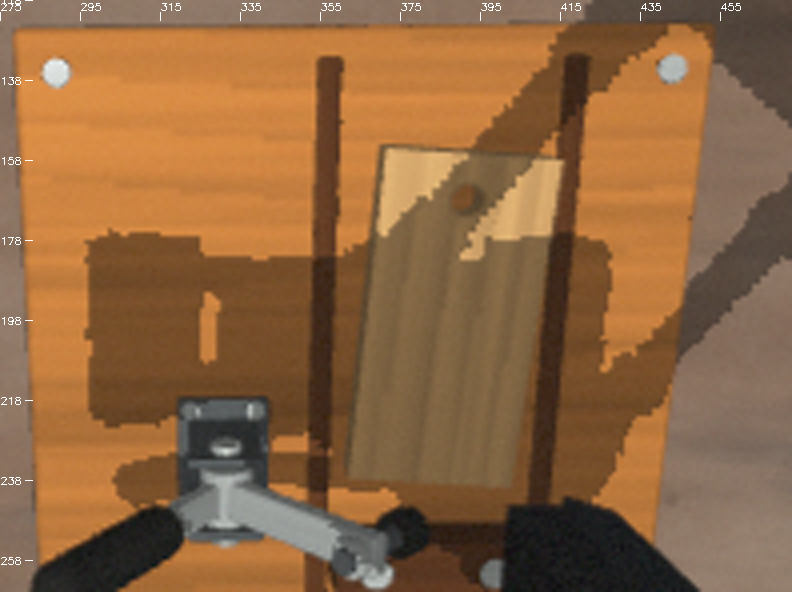

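```bash
cat > meas.py <<'E'
from h import *
w1=np.load('pics/w1.npy',allow_pickle=True).item();w2=np.load('pics/w2.npy',allow_pickle=True).item();tp=np.load('pics/top0.npy',allow_pickle=True).item()
P1=lambda p:(215+p[0]/4-.4,130+p[1]/4-.4)
P2=lambda p:(275+p[0]/4-.4,118+p[1]/4-.4)
PT=lambda p:(195+p[0]/4.6-.4,165+p[1]/4.6-.4)
def tri(obs):
    A=np.zeros((3,3));b=np.zeros(3)
    for c,(u,v) in obs:
        o,d=ray(c,u,v);d/=np.linalg.norm(d);M=np.eye(3)-np.outer(d,d);A+=M;b+=M@o
    return np.linalg.solve(A,b)
pts={'nl':((419,157),(382,146),(290,452),.026),'nr':((604,166),(562,160),(173,454),.026),'fr':((568,512),(512,487),(172,224),.026),'fl':((398,492),(347,475),None,.026),
'base_nl':((25,30),(14,30),(535,493),.012),'base_nr':((770,25),(712,25),(92,540),.012),'railL_n':((347,60),(317,58),(325,497),.016),'railR_n':((635,57),(590,55),(170,515),.016),'base_fl':(None,None,(490,50),.012),'base_fr':(None,None,(53,97),.012),
'stop_nl':(None,None,(292,167),.034),'stop_nr':(None,None,(155,187),.034),'hole':((508,205),(465,196),(229,418),.026)}
for n,(a,b,t,z) in pts.items():
    o=[]
    if a:o.append((w1,P1(a)))
    if b:o.append((w2,P2(b)))
    if t:o.append((tp,PT(t)))
    print(n,'z',z,[onz(c,*p,z)[:2].round(4).tolist() for c,p in o],'tri12',tri(o[:2]).round(4) if len(o)>1 else '')
for c,p in((w1,P1((395,546))),(w1,P1((595,546))),(w2,P2((440,523))),(w2,P2((500,523)))): print('stopbot',onz(c,*p,.012).round(4),dep(c,*p).round(4))
for c,p in((w1,P1((400,572))),(w1,P1((595,572))),(w2,P2((440,545))),(w2,P2((500,545)))): print('stoptop',onz(c,*p,.034).round(4))
E
python3 meas.py
```

```text
nl z 0.026 [[0.385, -0.1754], [0.3845, -0.1773], [0.3835, -0.1759]] tri12 [ 0.3859 -0.1755  0.017 ]
nr z 0.026 [[0.3838, -0.117], [0.3849, -0.1163], [0.3837, -0.1143]] tri12 [ 0.3842 -0.1169  0.0271]
fr z 0.026 [[0.5045, -0.1157], [0.5042, -0.115], [0.5039, -0.1148]] tri12 [ 0.5024 -0.1164  0.0304]
fl z 0.026 [[0.501, -0.1748], [0.5037, -0.1758]] tri12 [ 0.507  -0.1744  0.0158]
base_nl z 0.012 [[0.3556, -0.3026], [0.3562, -0.3034], [0.3581, -0.3028]] tri12 [ 0.3562 -0.3042  0.0069]
base_nr z 0.012 [[0.3377, -0.0674], [0.3379, -0.0687], [0.3379, -0.0674]] tri12 [ 0.3379 -0.0651  0.0039]
railL_n z 0.016 [[0.3575, -0.2001], [0.3579, -0.2009], [0.3586, -0.1923]] tri12 [ 0.358  -0.2004  0.011 ]
railR_n z 0.016 [[0.3503, -0.1095], [0.3505, -0.1094], [0.3508, -0.1101]] tri12 [ 0.3504 -0.1095  0.0162]
base_fl z 0.012 [[0.5934, -0.2838]] tri12 
base_fr z 0.012 [[0.574, -0.0474]] tri12 
stop_nl z 0.034 [[0.5321, -0.1802]] tri12 
stop_nr z 0.034 [[0.5233, -0.1079]] tri12 
hole z 0.026 [[0.3983, -0.1461], [0.3992, -0.1472], [0.4018, -0.144]] tri12 [ 0.4001 -0.1453  0.0184]
stopbot [ 0.5294 -0.1746  0.012 ] [ 0.5296 -0.1746  0.0115]
stopbot [ 0.5243 -0.1022  0.012 ] [ 0.5227 -0.1028  0.0151]
stopbot [ 0.5267 -0.1356  0.012 ] [ 0.5267 -0.1356  0.012 ]
stopbot [ 0.525  -0.1126  0.012 ] [ 0.5244 -0.1131  0.0135]
stoptop [ 0.5272 -0.1723  0.034 ]
stoptop [ 0.5226 -0.1054  0.034 ]
stoptop [ 0.5255 -0.1404  0.034 ]
stoptop [ 0.5239 -0.1185  0.034 ]
```

The two views and the top camera agree:
- Jig origin is about (0.463, -0.146), yaw about 4.5°.
- Stop face is at local x of about 64 mm.
- Blank centre is at local (-19, 2) mm, about -4.5° askew.
- Gap to the stop is about 22 mm.

I'll push the near end with two slightly opened fingers, kept square to the jig.

```bash
cat >> h.py <<'E'
YAW=np.deg2rad(4.5);O=np.array([.463,-.146,0])
EX=np.array([np.cos(YAW),np.sin(YAW),0]);EY=np.array([-np.sin(YAW),np.cos(YAW),0])
def W(x,y,z): return O+EX*x+EY*y+np.array([0,0,z])
def F():
    f=manip.state()['contact_force'];return np.array([f@EX,f@EY,f[2]])
E
python3 - <<'E'
from h import *
r=rot(YAW)
for p in (W(-.102,.001,.09),W(-.102,.001,.0165)): print(inverse_kinematics(p,r))
manip.set_gripper(.022)
manip.move_pose(W(-.102,.001,.09),r)
manip.move_linear(W(-.102,.001,.0165),rate=.08,rot=r)
manip.dwell(.3)
s=manip.state();print(s['clock'],s['tool_pos'],W(-.102,.001,.0165),s['gripper_width'],F())
c=cap('wrist');cv2.imwrite('pics/w3.png',c['image'])
c=cap('scene');cv2.imwrite('pics/s3.png',cv2.resize(c['image'][150:290,130:330],None,fx=4,fy=4))
E
```

```text
[-4.64166124e-01 -1.67342230e-01  2.30531614e+00 -4.44089210e-16
  1.00361874e+00 -2.11350227e+00]
[-4.64166124e-01 -4.52970395e-02  2.36254902e+00 -4.44089210e-16
  8.24340678e-01 -2.11350227e+00]
6.3167 [ 0.3615272  -0.15314744  0.01684386] [ 0.36123597 -0.15300591  0.0165    ] 0.022072733590668896 [ 0.02714156  0.05552087 -0.11856555]
```

View pics/w3.png

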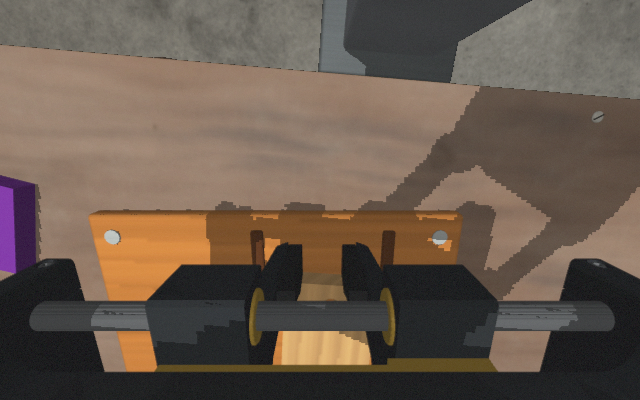

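View pics/s3.png

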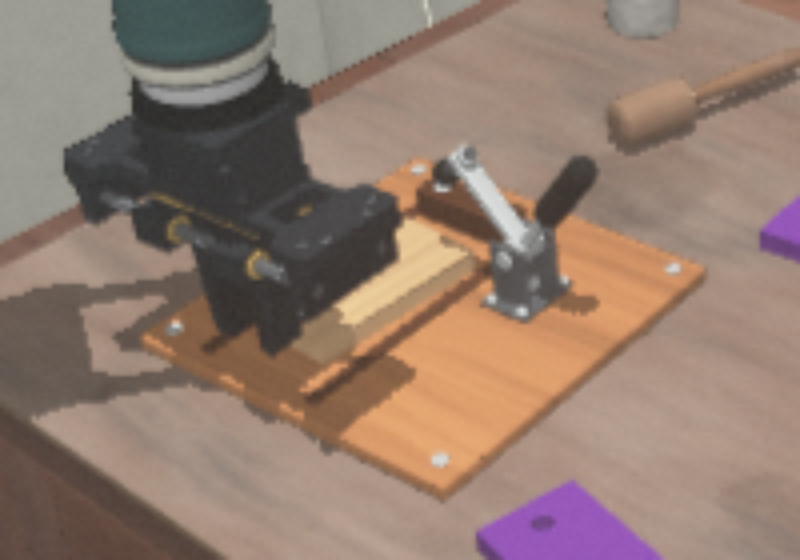

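The fingers are between the rails, just behind the blank's near end. Now the slow push, watching the force.

Run:
```python
from h import *
r=rot(YAW);f0=F()
x=-.102
while x<-.056:
    st=.004 if x<-.0735 else .0008
    x+=st
    manip.move_linear(W(x,.001,.0165),rate=.04 if st>.002 else .015,rot=r)
    f=F()-f0
    s=manip.state();print(round(x*1e3,1),round(float((s['tool_pos']-O)@EX*1e3),2),f.round(2),round(s['clock'],2))
    if f[0]<-4: break
manip.dwell(.2);print(F()-f0,manip.state()['clock'])
c=cap('scene');cv2.imwrite('pics/s4.png',cv2.resize(c['image'][150:290,130:330],None,fx=4,fy=4))
c=cap('top');cv2.imwrite('pics/t4.png',cv2.resize(c['image'][165:295,195:325],None,fx=4.6,fy=4.6,interpolation=cv2.INTER_CUBIC))
```

```text
-98.0 -97.6 [ 0.64  0.55 -0.07] 6.67
-94.0 -93.67 [ 0.15 -0.17  0.06] 6.92
-90.0 -89.7 [-1.42 -0.05  0.32] 7.17
-86.0 -85.7 [-0.48  0.11  1.23] 7.42
-82.0 -81.69 [-0.28  0.75 -0.19] 7.67
-78.0 -77.69 [ 0.09 -0.49  0.66] 7.92
-74.0 -73.68 [-0.82  0.02  0.89] 8.17
-70.0 -69.66 [0.49 0.41 0.26] 8.42
-69.2 -69.23 [ 0.6   0.95 -0.52] 8.67
-68.4 -68.36 [-0.01  0.78  0.63] 8.92
-67.6 -67.55 [-0.62 -0.53  0.31] 9.17
-66.8 -66.72 [-0.98  1.22  0.29] 9.42
-66.0 -65.92 [-0.67  0.8   0.64] 9.67
-65.2 -65.13 [-0.09  0.62  0.31] 9.92
-64.4 -64.34 [ 0.21  0.22 -0.35] 10.17
-63.6 -63.56 [0.16 0.34 0.53] 10.42
-62.8 -62.72 [ 0.17 -0.15  1.01] 10.67
-62.0 -61.95 [-1.45  1.   -0.44] 10.92
-61.2 -61.14 [-0.33  1.12  0.26] 11.17
-60.4 -60.32 [ 0.16 -0.75  0.05] 11.42
-59.6 -59.52 [ 0.46  0.25 -0.2 ] 11.67
-58.8 -58.76 [0.02 0.42 0.45] 11.92
-58.0 -57.97 [-0.24  0.91 -0.42] 12.17
-57.2 -57.17 [ 0.11 -0.09 -0.54] 12.42
-56.4 -56.32 [-0.37  1.33  0.03] 12.67
-55.6 -55.52 [0.45 1.06 0.42] 12.92
[-0.75794123  1.29769944 -0.29754514] 13.1167
```

View pics/s4.png

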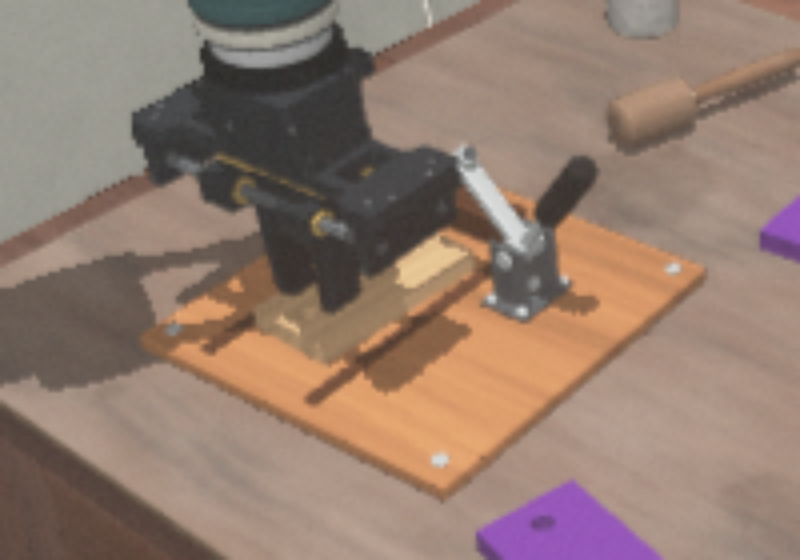

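The fingers are riding over the blank without touching it: no force, and the blank hasn't moved. So the tips sit higher than I assumed. I'll measure the real heights from depth.

Run:
```python
from h import *
s=manip.state();print(s['tool_pos'],s['tcp_rot'],s['gripper_width'])
c=cap('scene');np.save('pics/s5.npy',{k:c[k] for k in('image','z_map','intrinsics','T')},allow_pickle=True)
print('tcp px',proj(c,s['tool_pos']))
for n,X,Y in (('fingertip+',290,290),('finger+',290,270),('finger-tip',340,305),('finger-',340,285),('blank top near',310,340),('blank far',450,255),('base',430,400),('table',500,500)):
    u,v=130+X/4,150+Y/4;print(n,(u,v),dep(c,u,v).round(4))
w=cap('wrist');cv2.imwrite('pics/w5.png',w['image'])
cv2.imwrite('pics/s5.png',cv2.resize(c['image'][200:250,185:255],None,fx=11,fy=11,interpolation=cv2.INTER_NEAREST))
```

```text
[ 0.40749135 -0.14936624  0.016502  ] [-0.06169578  1.56990187  0.06169827] 0.022139811379820646
tcp px [210.37102868 230.94784629]
fingertip+ (202.5, 222.5) [ 0.3978 -0.1389  0.0418]
finger+ (202.5, 217.5) [ 0.3995 -0.1402  0.0556]
finger-tip (215.0, 226.25) [ 0.403  -0.1771  0.0453]
finger- (215.0, 221.25) [ 0.4053 -0.177   0.0579]
blank top near (207.5, 235.0) [ 0.3838 -0.1701  0.0288]
blank far (242.5, 213.75) [ 0.4927 -0.1697  0.027 ]
base (237.5, 250.0) [ 0.4006 -0.2482  0.0134]
table (255.0, 275.0) [ 3.765e-01 -3.253e-01  1.000e-04]
```

View pics/s5.png

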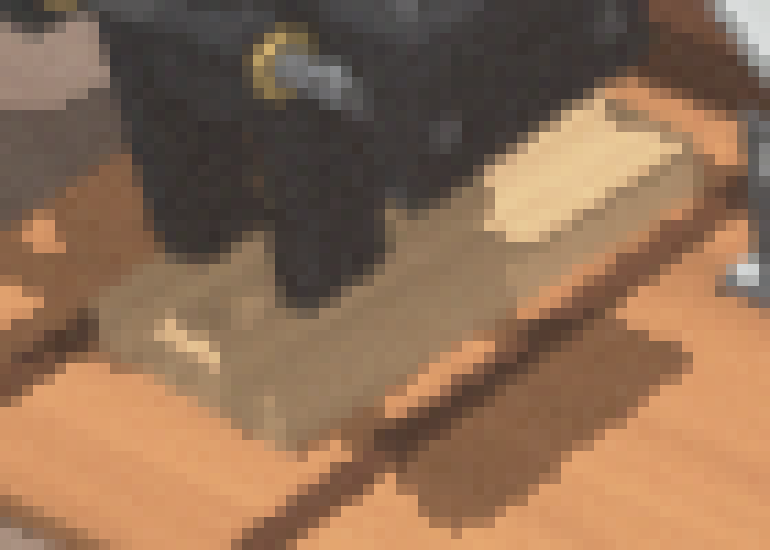

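View pics/w5.png

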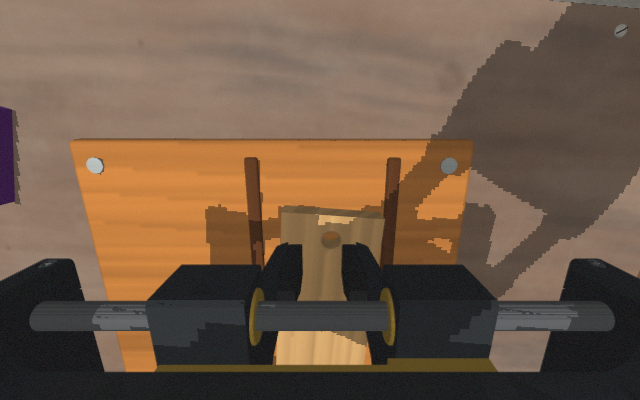

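The fingertips are about 12 mm higher than the TCP figure at this opening (tip near z = 0.028 m with the TCP at 0.0165 m). I'll raise, go back, and descend again with a force guard and a depth check.

Run:
```python
from h import *
r=rot(YAW)
manip.move_linear(W(-.0555,.001,.028),rate=.06,rot=r)
manip.move_linear(W(-.103,.001,.028),rate=.12,rot=r)
manip.move_linear(W(-.103,.001,.014),rate=.05,rot=r)
manip.dwell(.2);f0=F()
for z in (.011,.0085,.006):
    manip.move_linear(W(-.103,.001,z),rate=.02,rot=r)
    f=F()-f0;print(z,f.round(2),manip.state()['tool_pos'][2])
    if f[2]>3: break
manip.dwell(.1)
f=F()-f0;print(f,manip.state()['clock'])
c=cap('scene');np.save('pics/s6.npy',{k:c[k] for k in('image','z_map','intrinsics','T')},allow_pickle=True)
cv2.imwrite('pics/s6.png',cv2.resize(c['image'][200:250,165:235],None,fx=11,fy=11,interpolation=cv2.INTER_NEAREST))
```

```text
0.011 [0.31 0.68 0.87] 0.01086971640504715
0.0085 [-0.58  0.64  0.32] 0.008314701068481561
0.006 [-1.19  0.23  0.73] 0.00581766799311402
[-1.48027182  0.04434822  0.56180074] 15.7833
```

View pics/s6.png

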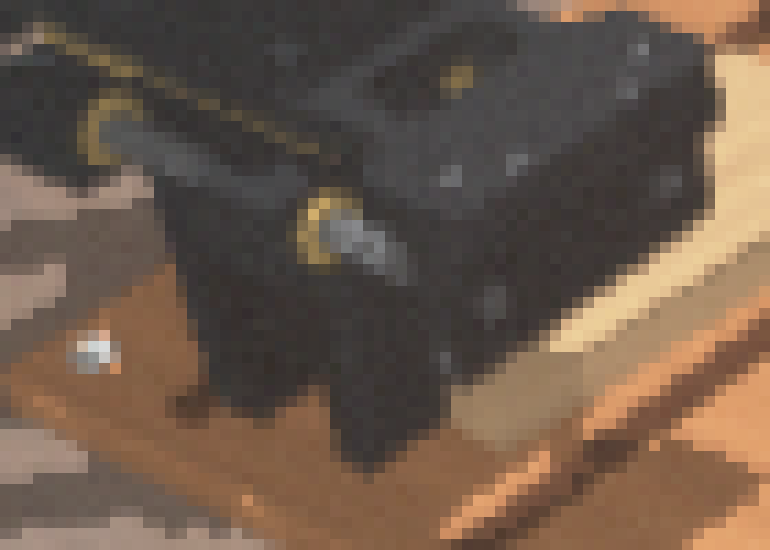

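Run:
```python
from h import *
for f,px,x in (('s5',(212.3,227.7),-.0555),('s6',(198.6,242.5),-.103)):
    c=np.load(f'pics/{f}.npy',allow_pickle=True).item()
    for y in (-.015,-.022,-.028):
        print(f,y,[(z,proj(c,W(x-.009,y,z)).round(1).tolist(),proj(c,W(x+.009,y,z)).round(1).tolist()) for z in(.012,.018,.024,.030)])
    for dv in(-2,-4,-7): print(dep(c,px[0],px[1]+dv).round(4),end=' ')
```

```text
s5 -0.015 [(0.012, [212.8, 236.7], [218.4, 232.8]), (0.018, [212.5, 234.7], [218.0, 230.7]), (0.024, [212.1, 232.6], [217.6, 228.7]), (0.03, [211.7, 230.5], [217.3, 226.6])]
s5 -0.022 [(0.012, [215.0, 237.8], [220.5, 233.8]), (0.018, [214.7, 235.7], [220.2, 231.7]), (0.024, [214.3, 233.6], [219.8, 229.7]), (0.03, [213.9, 231.5], [219.5, 227.6])]
s5 -0.028 [(0.012, [216.9, 238.6], [222.4, 234.6]), (0.018, [216.5, 236.6], [222.1, 232.6]), (0.024, [216.2, 234.5], [221.7, 230.5]), (0.03, [215.8, 232.4], [221.4, 228.4])]
[ 0.4021 -0.1684  0.0435] [ 0.3998 -0.1731  0.0525] [ 0.3999 -0.1749  0.0616] s6 -0.015 [(0.012, [197.6, 247.6], [203.5, 243.4]), (0.018, [197.2, 245.6], [203.1, 241.3]), (0.024, [196.8, 243.5], [202.7, 239.3]), (0.03, [196.3, 241.3], [202.3, 237.2])]
s6 -0.022 [(0.012, [199.8, 248.7], [205.7, 244.5]), (0.018, [199.4, 246.6], [205.3, 242.4]), (0.024, [199.0, 244.5], [204.9, 240.3]), (0.03, [198.5, 242.4], [204.5, 238.2])]
s6 -0.028 [(0.012, [201.7, 249.7], [207.6, 245.4]), (0.018, [201.3, 247.6], [207.2, 243.3]), (0.024, [200.9, 245.5], [206.8, 241.2]), (0.03, [200.4, 243.3], [206.4, 239.1])]
[ 0.3541 -0.1769  0.0348] [ 0.3548 -0.1775  0.0403] [ 0.3548 -0.1797  0.0496]
```

Run:
```python
from h import *
r=rot(YAW)
f0=np.mean([F() for _ in range(3)],0);z=.006
while z>-.014:
    z-=.0015
    manip.move_linear(W(-.103,.001,z),rate=.02,rot=r)
    f=F()-f0;print(round(z,4),f.round(2),manip.state()['tool_pos'][2].round(4))
    if f[2]>3.5: break
print(manip.state()['clock'])
c=cap('scene');np.save('pics/s7.npy',{k:c[k] for k in('image','z_map','intrinsics','T')},allow_pickle=True)
cv2.imwrite('pics/s7.png',cv2.resize(c['image'][200:250,165:235],None,fx=11,fy=11,interpolation=cv2.INTER_NEAREST))
```

```text
0.0045 [-0.06  0.27 -0.46] 0.0044
0.003 [-1.15 -0.84 -0.38] 0.0029
0.0015 [-1.8  -0.04 -1.17] 0.0014
0.0 [-1.56 -1.39  0.29] -0.0001
-0.0015 [-0.71  0.12 -0.  ] -0.0016
-0.003 [-0.71  0.   -0.04] -0.0031
-0.0045 [-1.01 -1.39  0.18] -0.0046
-0.006 [-0.96 -0.5  -0.47] -0.0061
-0.0075 [-0.07  0.27 -0.75] -0.0076
-0.009 [-1.41  0.17  4.35] -0.0086
18.3333
```

View pics/s7.png

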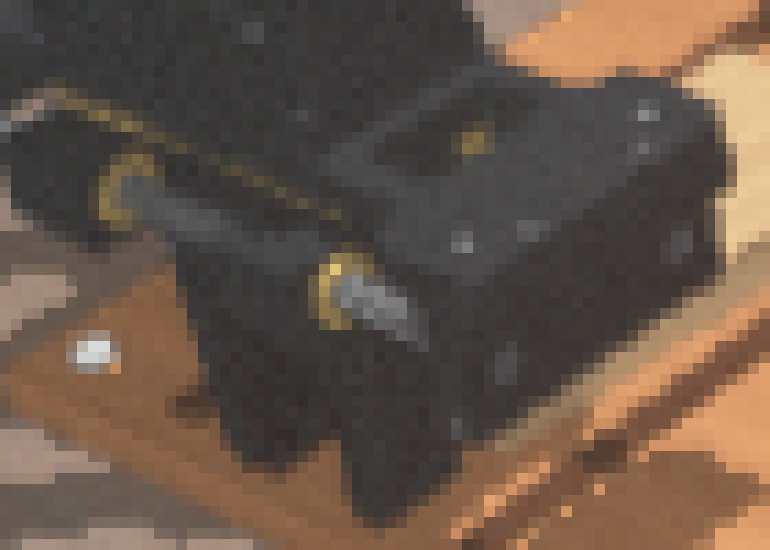

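The guarded touch puts the tips on the bed at TCP z = -0.0086, so the effective tip is about 20 mm short of the stated TCP. I'll raise 4 mm and push again.

Run:
```python
from h import *
r=rot(YAW);Z=-.0045
manip.move_linear(W(-.103,.001,Z),rate=.03,rot=r)
f0=np.mean([F() for _ in range(3)],0)
x=-.103
while x<-.058:
    st=.005 if x<-.0745 else .001
    x+=st
    manip.move_linear(W(x,.001,Z),rate=.03 if st>.002 else .01,rot=r)
    f=F()-f0
    s=manip.state();print(round(x*1e3,1),round(float((s['tool_pos']-O)@EX*1e3),2),f.round(2),round(s['clock'],2))
    if f[0]<-4: break
manip.dwell(.2);print((F()-f0).round(2),(F()-f0).round(2),manip.state()['clock'])
c=cap('scene');cv2.imwrite('pics/s8.png',cv2.resize(c['image'][150:290,130:330],None,fx=4,fy=4))
```

```text
-98.0 -97.78 [-0.99  0.13  1.15] 19.0
-93.0 -92.75 [ 0.12 -0.03 -0.08] 19.32
-88.0 -87.75 [-0.01  0.06  1.17] 19.63
-83.0 -82.64 [-0.74  0.6   1.08] 19.95
-78.0 -77.62 [ 0.33 -0.14  0.5 ] 20.27
-73.0 -72.59 [-1.32 -0.53  1.47] 20.58
-72.0 -71.92 [-0.62 -1.24  0.76] 20.83
-71.0 -71.01 [-0.81  0.21  0.98] 21.08
-70.0 -69.93 [-1.11  0.26  1.13] 21.33
-69.0 -68.83 [-0.71 -0.37  0.44] 21.58
-68.0 -67.84 [-1.3  -0.13  1.02] 21.83
-67.0 -67.16 [-1.55 -0.24  0.79] 22.08
-66.0 -67.13 [-5.47 -0.48  5.16] 22.33
[-5.53 -1.47  4.97] [-5.53 -1.47  4.97] 22.5333
```

View pics/s8.png

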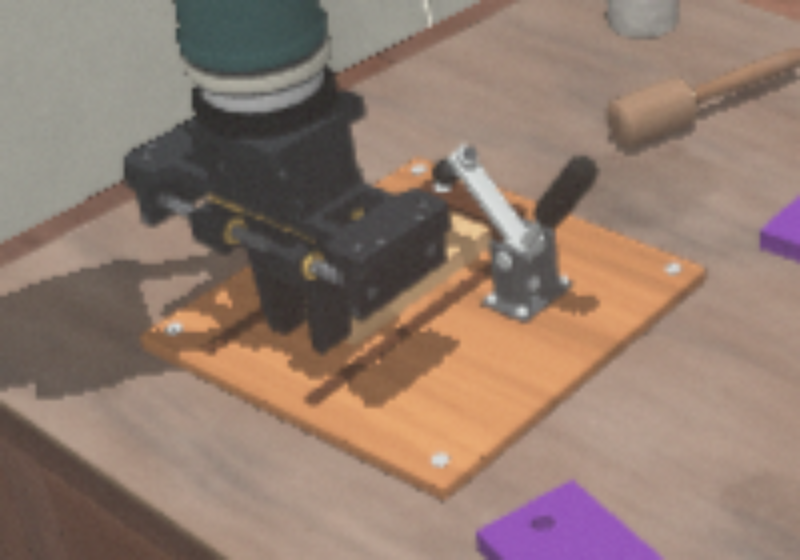

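The push met the stop at about 5.5 N near the predicted place. I'll back off and check how the blank seats.

Run:
```python
from h import *
r=rot(YAW);Z=-.0045
manip.move_linear(W(-.072,.001,Z),rate=.02,rot=r)
manip.move_linear(W(-.10,.001,Z),rate=.1,rot=r)
manip.move_linear(W(-.10,.001,.06),rate=.15,rot=r)
p=W(-.05,-.005,.2)
manip.move_pose(p,r);manip.dwell(.2)
c=cap('wrist');np.save('pics/w9.npy',{k:c[k] for k in('image','z_map','intrinsics','T')},allow_pickle=True);cv2.imwrite('pics/w9.png',c['image'])
t=cap('top');np.save('pics/t9.npy',{k:t[k] for k in('image','z_map','intrinsics','T')},allow_pickle=True);cv2.imwrite('pics/t9.png',cv2.resize(t['image'][165:295,195:325],None,fx=4.6,fy=4.6,interpolation=cv2.INTER_CUBIC))
s=cap('scene');cv2.imwrite('pics/s9.png',cv2.resize(s['image'][185:255,165:270],None,fx=7,fy=7,interpolation=cv2.INTER_CUBIC))
print(manip.state()['clock'])
```

```text
25.05
```

View pics/w9.png

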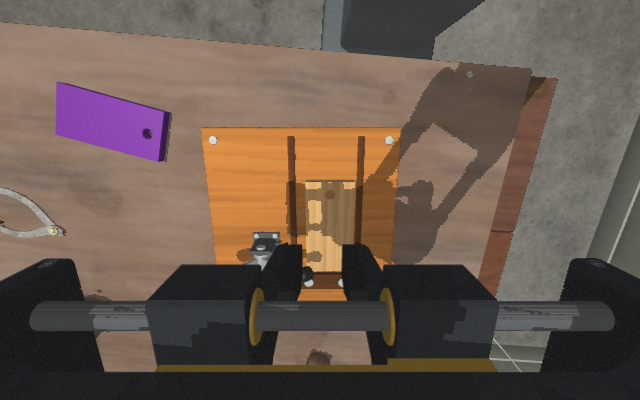

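View pics/t9.png

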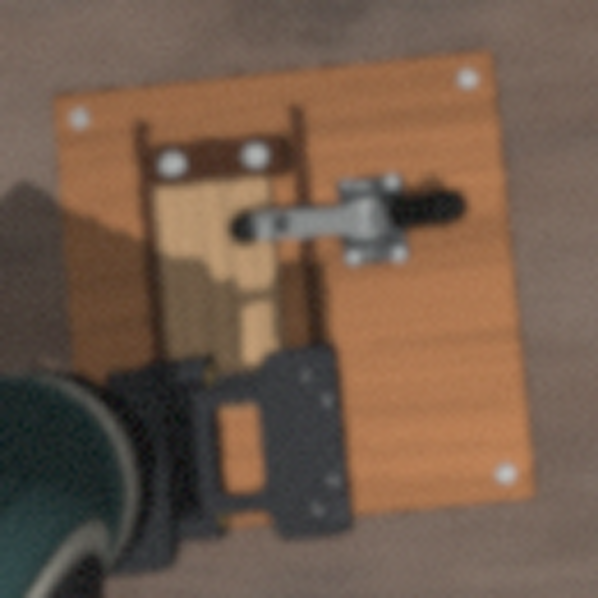

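View pics/s9.png

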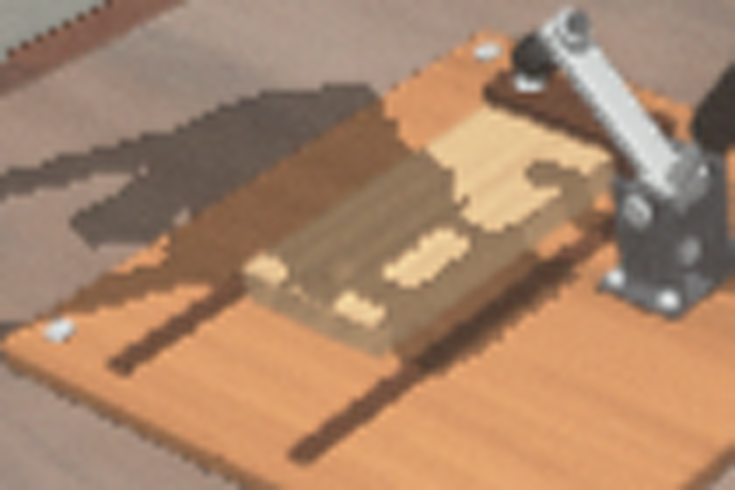

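Run:
```python
from h import *
c=np.load('pics/w9.npy',allow_pickle=True).item()
im=cv2.resize(c['image'][170:290,285:385],None,fx=5,fy=5,interpolation=cv2.INTER_CUBIC)
for k in range(0,100,20): cv2.putText(im,str(285+k),(k*5,10),0,.35,(255,255,255))
for k in range(0,120,20): cv2.putText(im,str(170+k),(0,k*5+4),0,.35,(255,255,255))
cv2.imwrite('pics/w9c.png',im)
```

View pics/w9c.png

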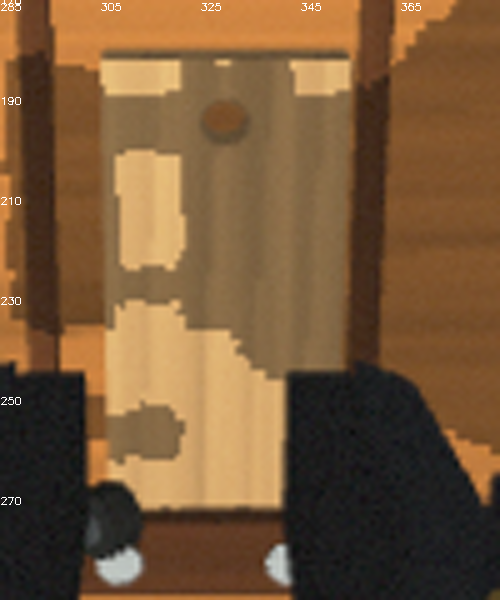

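The blank is square: its near edge (rows 181) is parallel to the jig and its far edge meets the stop at row 272. I'll check this numerically, measure the grip, then plan the lever push.

Run:
```python
from h import *
L=lambda p:((np.array([(p-O)@EX,(p-O)@EY,p[2]]))*1e3).round(1)
c=np.load('pics/w9.npy',allow_pickle=True).item()
for n,X,Y,z in(('nl',102,58,.026),('nr',349,58,.026),('fl',112,510,.026),('fr',285,510,.026),('railL in',50,60,.016),('railR in',360,60,.016)): print(n,L(onz(c,285+X/5-.4,170+Y/5-.4,z)))
# grip from w1,w2, top (tips), triangulated
w1=np.load('pics/w1.npy',allow_pickle=True).item();w2=np.load('pics/w2.npy',allow_pickle=True).item()
t=np.load('pics/t9.npy',allow_pickle=True).item()
print('grip end top z=.124',L(onz(t,195+455/4.6-.4,165+207/4.6-.4,.124)),'cheeks z.056',L(onz(t,195+365/4.6,165+218/4.6,.056)))
m=t['z_map'];
for v in range(203,216,2): print(v,[tuple(L(dep(t,u,v)).tolist()) for u in (280,286,291,294)])
```

```text
nl [-57.3 -24.6  26. ]
nr [-57.2  34.4  26. ]
fl [ 63.5 -24.   26. ]
fr [63.5 21.5 26. ]
railL in [-54.7 -38.   16. ]
railR in [-54.7  38.3  16. ]
grip end top z=.124 [  33.9 -130.   124. ] cheeks z.056 [ 34.1 -78.9  56. ]
203 [(56.6, -89.9, 18.3), (55.4, -103.9, 12.5), (54.3, -115.8, 8.6), (53.4, -123.4, 11.6)]
205 [(51.7, -89.4, 18.1), (50.3, -103.7, 15.4), (49.3, -115.4, 9.5), (48.4, -123.2, 14.0)]
207 [(46.6, -89.6, 23.8), (41.9, -112.6, 107.3), (40.1, -125.0, 122.8), (39.5, -131.5, 122.3)]
209 [(39.4, -96.9, 90.5), (37.3, -112.7, 112.6), (35.7, -125.0, 127.5), (35.1, -131.2, 124.3)]
211 [(34.9, -96.4, 90.1), (32.9, -112.1, 110.6), (31.4, -124.4, 125.4), (30.7, -131.0, 127.3)]
213 [(30.6, -95.4, 85.3), (28.6, -111.3, 107.2), (7.1, -202.2, 993.4), (26.6, -129.8, 117.3)]
215 [(27.5, -86.6, 14.2), (26.0, -101.2, 13.7), (24.9, -113.1, 9.5), (24.1, -120.7, 12.9)]
```

All matches the description, and the blank is home: near edge at -57.2 mm on both corners, far edge at 63.5 mm against the stop at about 64. I'll shut the fingers, tilt the tool so the tip leads towards +y, and push the grip from its -y side.

```bash
cat >> h.py <<'E'
J=np.column_stack([EX,EY,[0,0,1]])
def rotc(t,sg=1):
    x=np.array([0,np.sin(t),-np.cos(t)]);y=np.array([sg,0,0.]);return R.from_matrix(J@np.column_stack([x,y,np.cross(x,y)])).as_rotvec()
def tip(x,y,z,t,off=.020):  # TCP for wanted tip centre
    return W(x,y+off*np.sin(t),z-off*np.cos(t))
E
python3 - <<'E'
from h import *
for td in(35,45,50):
  for sg in(1,-1):
    t=np.deg2rad(td)
    for p in((.035,-.20,.20),(.035,-.155,.098),(.035,-.09,.098)):
        q=inverse_kinematics(tip(*p,t),rotc(t,sg));print(td,sg,p,None if q is None else q.round(2))
E
```

```text
35 1 (0.035, -0.2, 0.2) [-0.83  0.48  1.5   0.36  1.66 -0.97]
35 1 (0.035, -0.155, 0.098) [-0.79  0.52  1.65  0.38  1.47 -1.  ]
35 1 (0.035, -0.09, 0.098) [-0.73  0.44  1.77  0.41  1.42 -0.97]
35 -1 (0.035, -0.2, 0.2) [-0.83  0.48  1.5   0.36  1.66  2.18]
35 -1 (0.035, -0.155, 0.098) [-0.79  0.52  1.65  0.38  1.47  2.14]
35 -1 (0.035, -0.09, 0.098) [-0.73  0.44  1.77  0.41  1.42  2.17]
45 1 (0.035, -0.2, 0.2) [-0.86  0.57  1.44  0.44  1.79 -0.99]
45 1 (0.035, -0.155, 0.098) [-0.83  0.61  1.58  0.45  1.61 -1.04]
45 1 (0.035, -0.09, 0.098) [-0.77  0.54  1.7   0.49  1.55 -1.03]
45 -1 (0.035, -0.2, 0.2) [-0.86  0.57  1.44  0.44  1.79  2.15]
45 -1 (0.035, -0.155, 0.098) [-0.83  0.61  1.58  0.45  1.61  2.1 ]
45 -1 (0.035, -0.09, 0.098) [-0.77  0.54  1.7   0.49  1.55  2.12]
50 1 (0.035, -0.2, 0.2) [-0.88  0.62  1.41  0.48  1.86 -1.  ]
50 1 (0.035, -0.155, 0.098) [-0.84  0.66  1.54  0.48  1.68 -1.06]
50 1 (0.035, -0.09, 0.098) [-0.79  0.59  1.67  0.52  1.61 -1.05]
50 -1 (0.035, -0.2, 0.2) [-0.88  0.62  1.41  0.48  1.86  2.14]
50 -1 (0.035, -0.155, 0.098) [-0.84  0.66  1.54  0.48  1.68  2.08]
50 -1 (0.035, -0.09, 0.098) [-0.79  0.59  1.67  0.52  1.61  2.09]
```

Run:
```python
from h import *
t=np.deg2rad(45);r=rotc(t)
manip.set_gripper(0)
manip.move_pose(tip(.034,-.20,.20,t),r)
manip.move_linear(tip(.034,-.165,.098,t),rate=.15,rot=r)
manip.dwell(.2)
print(manip.state()['clock'],F(),manip.state()['gripper_width'])
c=cap('scene');np.save('pics/s10.npy',{k:c[k] for k in('image','z_map','intrinsics','T')},allow_pickle=True);cv2.imwrite('pics/s10.png',cv2.resize(c['image'][110:290,130:370],None,fx=3.3,fy=3.3))
c=cap('wrist');cv2.imwrite('pics/w10.png',c['image'])
```

```text
27.5917 [0.08641881 0.64172739 0.10030203] 0.0004278460594909435
```

View pics/s10.png

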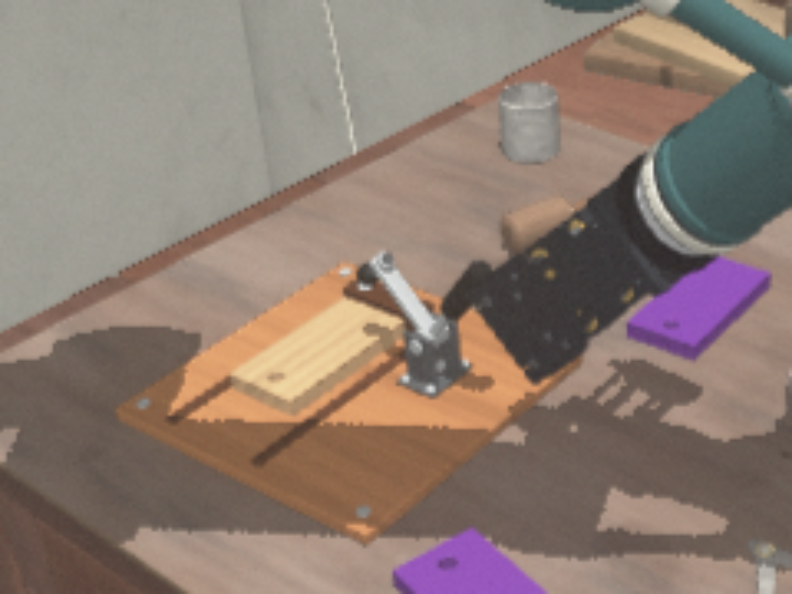

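View pics/w10.png

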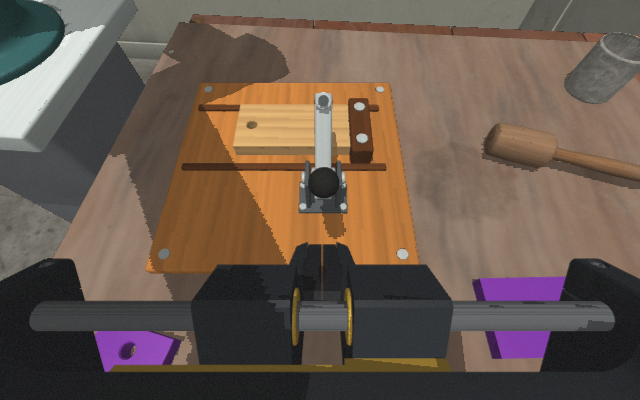

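The tip is in line with the grip (ball at (323,182), fingers at column 322) and the body is clear of everything. Now I'll push slowly.

Run:
```python
from h import *
t=np.deg2rad(45);r=rotc(t)
f0=np.mean([F() for _ in range(3)],0)
y=-.165;hit=False;mx=0
while y<-.092:
    y+=.004 if not hit and y<-.14 else .002
    manip.move_linear(tip(.034,y,.098,t),rate=.02,rot=r)
    f=F()-f0;s=manip.state();print(round(y*1e3),f.round(2),round(s['clock'],2))
    n=-f[1]
    if n>2.5: hit=True
    mx=max(mx,n)
    if np.linalg.norm(f)>16: print('guard');break
    if hit and y>-.12 and n<1:
        k=globals().get('k',0)+1
        if k>=2: print('released');break
c=cap('wrist');cv2.imwrite('pics/w11.png',c['image'])
```

```text
-161 [-1.24 -0.34  0.04] 28.04
-157 [-0.33 -0.43  0.68] 28.39
-153 [-1.52  0.02  1.77] 28.74
-149 [-1.04 -0.51  0.39] 29.09
-145 [-1.6   0.52  0.85] 29.44
-141 [-0.57 -0.86  0.57] 29.79
-137 [ 0.01 -0.45  1.14] 30.14
-135 [-1.09 -0.15  0.15] 30.39
-133 [-0.74 -4.12 -0.21] 30.64
-131 [ 0.25 -4.39  0.53] 30.89
-129 [-0.9 -5.   0.9] 31.14
-127 [-0.34 -2.97  0.49] 31.39
-125 [-0.15 -4.08  1.29] 31.64
-123 [-0.48 -4.31  0.73] 31.89
-121 [ 0.1  -3.98  0.32] 32.14
-119 [-0.68 -2.27  1.71] 32.39
-117 [-1.38 -2.88  1.22] 32.64
-115 [-1.31 -2.42  1.85] 32.89
-113 [-0.73 -2.17  0.82] 33.14
-111 [-1.43 -1.33  1.12] 33.39
-109 [-0.86 -1.59  1.17] 33.64
-107 [-0.43 -1.24  1.01] 33.89
-105 [-0.92 -1.46  0.99] 34.14
-103 [-1.2   0.13  1.12] 34.39
-101 [-2.05 -0.64  1.24] 34.64
released
```

View pics/w11.png

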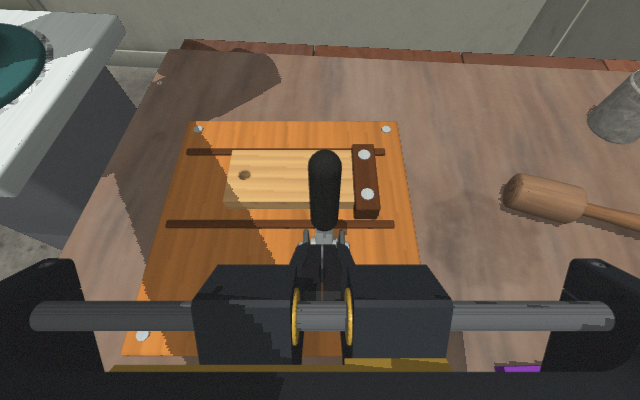

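The lever snapped over, and the grip now leans past vertical towards the bed. I'll retract and check.

Run:
```python
from h import *
t=np.deg2rad(45);r=rotc(t)
manip.move_linear(tip(.034,-.17,.098,t),rate=.12,rot=r)
manip.move_linear(tip(.034,-.22,.20,t),rate=.2,rot=r)
manip.dwell(.2)
L=lambda p:((np.array([(p-O)@EX,(p-O)@EY,p[2]]))*1e3).round(1)
for n,(x0,y0,w,h,k) in(('scene',(165,150,130,110,6)),('top',(195,165,130,130,4.5)),('wrist',(0,0,640,400,1))):
    c=cap(n);np.save(f'pics/{n}12.npy',{k2:c[k2] for k2 in('image','z_map','intrinsics','T')},allow_pickle=True)
    cv2.imwrite(f'pics/{n}12.png',cv2.resize(c['image'][y0:y0+h,x0:x0+w],None,fx=k,fy=k,interpolation=cv2.INTER_CUBIC))
print(manip.state()['clock'])
```

```text
36.4833
```

View pics/scene12.png

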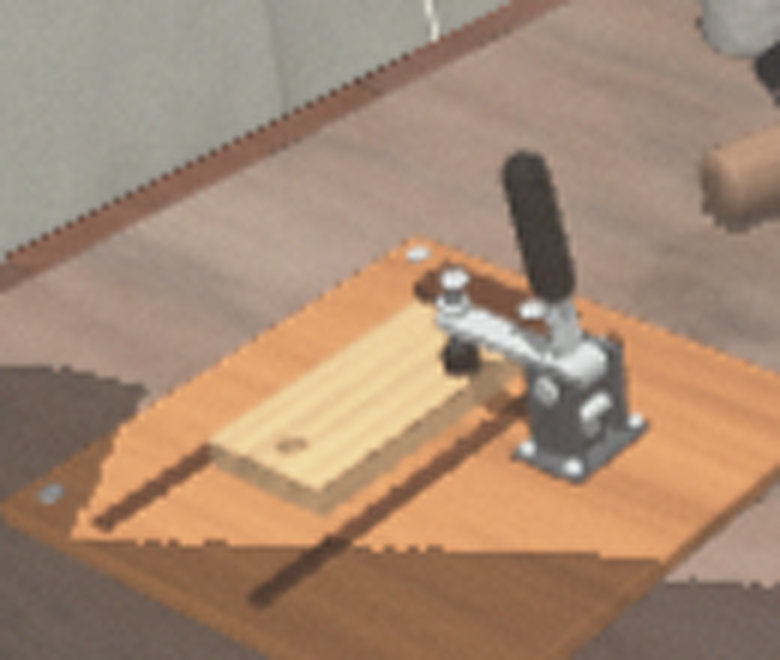

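View pics/top12.png

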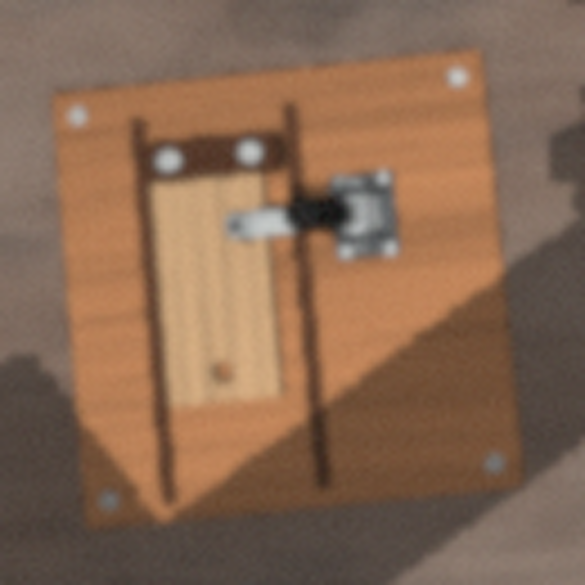

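View pics/wrist12.png

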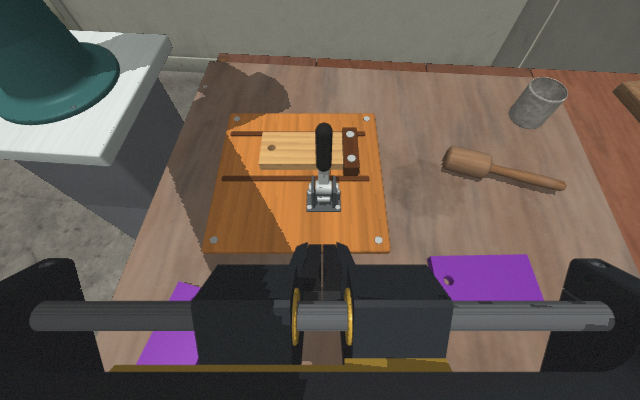

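Run:
```python
from h import *
L=lambda p:((np.array([(p-O)@EX,(p-O)@EY,p[2]]))*1e3).round(1)
t=np.load('pics/top12.npy',allow_pickle=True).item();P=lambda X,Y:(195+X/4.5-.4,165+Y/4.5-.4)
for n,X,Y in(('nr',168,405),('nl',280,396),('fr',152,180),('fl',263,172)):print(n,L(onz(t,*P(X,Y),.026)))
s=np.load('pics/scene12.npy',allow_pickle=True).item()
print('grip end',L(dep(s,165+525/6,150+165/6)))
order.close_job();print(manip.state()['clock'])
```

```text
nr [-55.9  36.7  26. ]
nl [-57.  -23.8  26. ]
fr [65.1 34.9 26. ]
fl [ 63.3 -25.5  26. ]
grip end [ 32.3 -67.7 139.2]
the job is handed in; nothing more can be done
the job is handed in; nothing more can be done
```

The blank is home and square against the stop and the clamp is shut on it. I handed the job in with the robot clear of everything, at about 36.5 s on the robot clock.

- **Blank:** I pushed its near end with two slightly opened fingers, kept square to the jig, while the clamp was open. I stopped at about 5.5 N against the stop.
- **Clamp:** I pushed the grip towards the bed with shut fingers, at 5 N or less, until it passed dead centre and snapped shut. Then I withdrew.

**Last checks**
- Before the clamp was shut, both near corners read −57.2 mm along the bed and the far edge 63.5 mm. The stop face was measured at about 64 mm.
- After shutting, the top view puts the corners at −56 to −57 mm and 63 to 65 mm. That is the same position within camera accuracy.
- The grip end stands about 139 mm above the table and leans towards the bed (141 mm is expected when shut). The pad is seen resting on the blank.
- I never touched the mallet, cup, calipers or purple boards. I saw the mallet in place at the end, but I did not measure the cup and calipers again.

**What went wrong or disagreed**
- My first push passed above the blank without touching it. With the fingers slightly open, their tips are about 20 mm short of the stated tool point. I found this with a gentle touch on the bed (about 4 N) and corrected for it.
- Blank corner heights from the two wrist views scattered between 16 and 30 mm. I relied on depth readings and the stated heights instead.

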